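# Make up a wheel-build kit and a spares kit

### The job

Make up two kits from the stock on the wheel-building bench: lay the orange hub and stand the blue nipple pot in the red tray, both flat on its floor, and pack the green, white and black pots in a triangle in the round steel tin, all three standing upright on its floor. Leave the yellow pot and the silver hub where they are.

Things in the scene. Friction and masses are not known exactly. Their poses are not given: they have to be found in the camera images.
- pot_blue_mid (a point): Upright closed spoke-nipple pot, a plain cylinder 34 mm in diameter and 64 mm tall, about 80 g, all blue (with a paper band round its side); for the red tray. This point is its centre, 32 mm above its underside; z is its long axis. At the start it stands on the bench among the stock.
- pot_green_mid (a point): Upright closed spoke-nipple pot, a plain cylinder 34 mm in diameter and 64 mm tall, about 80 g, all green (with a paper band round its side); for the round tin. This point is its centre, 32 mm above its underside; z is its long axis. At the start it stands on the bench among the stock.
- pot_white_mid (a point): Upright closed spoke-nipple pot, a plain cylinder 34 mm in diameter and 64 mm tall, about 80 g, all white (with a paper band round its side); for the round tin. This point is its centre, 32 mm above its underside; z is its long axis. At the start it stands on the bench among the stock.
- pot_black_mid (a point): Upright closed spoke-nipple pot, a plain cylinder 34 mm in diameter and 64 mm tall, about 80 g, all black (with a paper band round its side); for the round tin. This point is its centre, 32 mm above its underside; z is its long axis. At the start it stands on the bench among the stock.
- pot_yellow_mid (a point): Upright closed spoke-nipple pot, a plain cylinder 34 mm in diameter and 64 mm tall, about 80 g, all yellow (with a paper band round its side); not wanted, it stays where it is. This point is its centre, 32 mm above its underside; z is its long axis. At the start it stands on the bench among the stock.
- hub_orange_mid (a point): Orange bicycle hub, 220 g, 110 mm long, lying on its two flanges (47 mm across, 6 mm thick, centred 30 mm either side of the middle), which do not roll. Grip the bare barrel between them: 28 mm in diameter, 54 mm long. Black axle ends, 20 mm across. For the red tray. Point: middle of the barrel on the axle line, 23 mm above what it lies on; x along the axle, z up.
- hub_silver_mid (a point): Silver bicycle hub, 220 g, 110 mm long, lying on its two flanges (47 mm across, 6 mm thick, centred 30 mm either side of the middle), which do not roll. Grip the bare barrel between them: 28 mm in diameter, 54 mm long. Black axle ends, 20 mm across. Not wanted, it stays where it is. Point: middle of the barrel on the axle line, 23 mm above what it lies on; x along the axle, z up.
- kit_tray: Red open rectangular tray, fixed to the bench. Outside 158 mm (its x) by 198 mm (its y) by 34 mm high; walls 4 mm, inner floor 4 mm above the bench, inside 150 by 190 mm. Origin at the centre of its underside, z up. The hub fits beside the pot: hub along the tray's x in one half, pot in the other.
- spares_tin: Shallow round steel tin, fixed to the bench: outside diameter 106 mm, inside 100 mm, rim 18 mm and inner floor 4 mm above the bench. Origin: centre of its underside, z up. Three pots fit only as a triangle: centres about 24 mm from the tin's centre, 120 degrees apart, leave 8 mm between pots and 9 mm to the rim; with one in the middle the others do not fit.
Not all that is in view belongs to the job. Of the things that look like the part that bears pot_white_mid, take the one that is nearest to the robot's base at the start.

How it is judged:
At the end, for the whole second after the job is handed in: Green, white, black pots on the tin's floor, blue pot and orange hub on the tray's floor (heights within 6 mm, lean under 0.12 rad; centres within 37 mm of the tin's, 62 by 83 mm of the tray's in its x, y); yellow pot and silver hub within 25 mm of their starts; the moved things at rest (horizontal distance between each of pot_green_mid, pot_white_mid, pot_black_mid and spares_tin below 0.037 m and z of pot_green_mid in the frame of spares_tin between 0.031 and 0.04 m and angle between each of pot_green_mid, pot_white_mid, pot_black_mid, pot_blue_mid's own z axis and vertical below 0.12 rad and z of pot_white_mid in the frame of spares_tin between 0.031 and 0.04 m and z of pot_black_mid in the frame of spares_tin between 0.031 and 0.04 m and x of pot_blue_mid in the frame of kit_tray between -0.062 and 0.062 m and y of pot_blue_mid in the frame of kit_tray between -0.083 and 0.083 m and z of pot_blue_mid in the frame of kit_tray between 0.031 and 0.041 m and x of hub_orange_mid in the frame of kit_tray between -0.062 and 0.062 m and y of hub_orange_mid in the frame of kit_tray between -0.083 and 0.083 m and z of hub_orange_mid in the frame of kit_tray between 0.021 and 0.033 m and angle between hub_orange_mid's own x axis and vertical between 1.45 and 1.69 rad and distance of each of pot_yellow_mid, hub_silver_mid from where it was at the start of the episode below 0.025 m and linear speed of each of pot_green, pot_white, pot_black, pot_blue, hub_orange below 0.02 m/s); the robot touches nothing.
It fails at once if the yellow pot is carried off or knocked away (distance of pot_yellow_mid from where it was at the start of the episode above 0.04 m).
It fails at once if the silver hub is carried off or knocked away (distance of hub_silver_mid from where it was at the start of the episode above 0.04 m).
It also fails if it takes over 125 s, if anything falls off the work surface, if the arm or the gripper's body presses on something with over 40 N, if the wrist force passes 120 N, or if a joint passes its speed limit or range.

### The arm

A 6-joint arm with a two-finger parallel gripper is mounted at the origin on the work surface. World frame = base frame: x ahead of the robot, y to its left, z up, the work surface at z = 0. Lengths are in m, angles in rad, forces in N, time in s.
With the tool pointing down it reaches from about 0.375 to 0.9 m from the base axis. Payload 3.1 kg.
Tool frame: the origin (TCP) lies midway between the tips of the shut fingers; the grasp point (between the pads) lies 19 mm behind it; z points along the fingers, x is the direction in which the jaws open and shut, and the axes are right-handed (so a half turn about z gives the same grasp; the last joint's range is limited). The gripper opens to 85 mm and grips with 20 to 120 N. Pads are 22 mm wide; open, the fingers measure 114 mm over their backs; the gripper's body (76 mm by 85 mm) begins 54 mm behind the grasp point. The pads swing forward as they close: fully open they stand 13 mm farther back than shut.
Start: joints at [-1.312, 0.527, 1.433, -0, 1.181, -0.178], TCP at [0.264, -0.566, 0.201] pointing down, gripper open.
Joint ranges: [-3.08, 3.08], [-0.75, 2.2], [0.22, 2.44], [-1.43, 4.57], [0, 2.65], [-2.85, 2.85]. Speed limits (rad/s): [2.79, 2.79, 3.14, 3.14, 3.14, 3.14].

### API

Orientations are given as a unit quaternion [x, y, z, w].
In Python, from station import * gives the robot as it stands.
- The arm moves only by the tool servo_tool, never from a script. Its argument "targets" is a list of rows, each a list of 6 numbers: the shift along the tool's x, y, z in mm, then the turn, a rotation vector about the tool's x, y, z in degrees. A call has 1 to 10 rows; each row is the pose to reach, as a shift and turn from the pose commanded when the call began, along the tool's axes at that moment; what a row does not reach only later rows make up. A row lasts 1/8 s, in which the tool goes at most 62.5 mm and 10.7 degrees, less where a joint would pass 70% of its speed; a pose out of reach is approached as far as the arm can. A call with a gripper value outside its range is refused whole. "gripper" is the finger opening in mm, from 0 to 85.4, set as the call begins (left out, the last holds). The fingers move at their own pace and stop on an object; "newtons" is the grip in N (left out, the last holds). Time passes only in rows, so rows that repeat a pose let the fingers close. It gives the time, the measured TCP pose, the force and the opening at its end, in the units of the state.
- sense(): the state, without advancing time (a new reading comes with each control period).
- snapshot(name): name is "scene" or "top"; returns a dict with "color" (384x512x3 uint8, red, green, blue), "vfov" (degrees; the focal length in pixels is half the picture's height over the tangent of half this angle, whatever the lens; pixels are square), "cx", "cy" (the principal point, pixels), "R" (3x3) and "t" (3): a world point X has camera coordinates R X + t. Camera axes: x right, y down, z forward; pixel columns grow to the right and rows downward; lengths in m; the calibration is good to about 2 mm. A picture is of the moment at which its call begins. There is no depth.
- sign_off(): hands the job in, once; it reports no verdict.
The state is a dict: "t": time; "q": joint angles; "qd": joint speeds; "tau": joint torques, N m; "tcp_pos": TCP position; "tool_rot": TCP orientation; "force": force on the tool from outside, world axes, zero at the start; "ft_torque": the same for the moment, N m; "finger_gap": opening from 0.0 (shut) to 1.0 (fully open).
Only numpy, scipy, OpenCV 4.12 (cv2) and the standard library are available. Lean on these libraries where they do the work, as an engineer would, in place of code of your own. Each camera call takes 0.05 s, during which the arm holds its last target. There are 200 camera calls.

## Working session

There is one attempt and no reset: what is moved stays moved. The work goes in short steps, Python scripts to look and compute and a tool call to move; the robot and the scene stay as the last step left them, time stands still between calls to the robot, and variables do not carry over. Pictures are saved under pics/ and viewed, about 12 in all and at most 16, crops included, and the job is handed in when it is done.

Besides the shell and the picture viewer there is one more tool, called after ">>>" as name(argument=value, ...) on one line, values as JSON. servo_tool: Moves the arm, as the interface text tells. Its arguments: {"type":"object","properties":{"targets":{"type":"array","items":{"type":"array","items":{"type":"number"}}},"gripper":{"type":"number"},"newtons":{"type":"number"}},"required":["targets"]}

```bash
mkdir -p pics; python3 - <<'E'
from station import *
import cv2,pickle
for n in("scene","top"):
    s=snapshot(n); pickle.dump(s,open(n+'.pkl','wb'))
    cv2.imwrite(f'pics/{n}0.png',cv2.resize(s['color'][:,:,::-1],(800,600),interpolation=cv2.INTER_CUBIC))
    print(n,s['vfov'],s['cx'],s['cy'],s['R'],s['t'])
print(sense())
E
```

```text
scene 50.32032500510719 251.57633827536142 189.1896056020139 [[ 0.83256962  0.55386437  0.007879  ]
 [ 0.44610103 -0.66201198 -0.60227403]
 [-0.32836213  0.50494989 -0.79825054]] [-0.44902251 -0.22947292  1.26022885]
top 49.351499831545 256.99119716322025 189.8913078009743 [[-0.0267479  -0.99945898 -0.01913874]
 [-0.99081384  0.02904569 -0.13207677]
 [ 0.13256122  0.01543015 -0.99105471]] [0.01491861 0.58804733 1.06409025]
{'t': 0.1, 'q': array([-1.31253430e+00,  5.28386678e-01,  1.43380055e+00, -6.30479649e-06,
        1.18139453e+00, -1.78496784e-01]), 'qd': array([-9.50098520e-05, -1.68934522e-03, -3.71484816e-03,  1.51233376e-03,
        2.64104995e-03, -5.78907383e-04]), 'tau': array([-1.48425061e-04, -4.43305099e+01, -1.78587019e+01, -1.68096844e-04,
        3.84994433e-03, -8.38719899e-06]), 'tcp_pos': array([ 0.26421893, -0.56561378,  0.19991486]), 'tool_rot': array([ 8.43506231e-01, -5.37118468e-01, -7.32713047e-04, -6.72513203e-04]), 'force': array([ 0.19425916, -0.15912083,  0.73304595]), 'ft_torque': array([-0.03068404, -0.00535351, -0.02654223]), 'finger_gap': 1.0002573227023028}
```

View pics/top0.png

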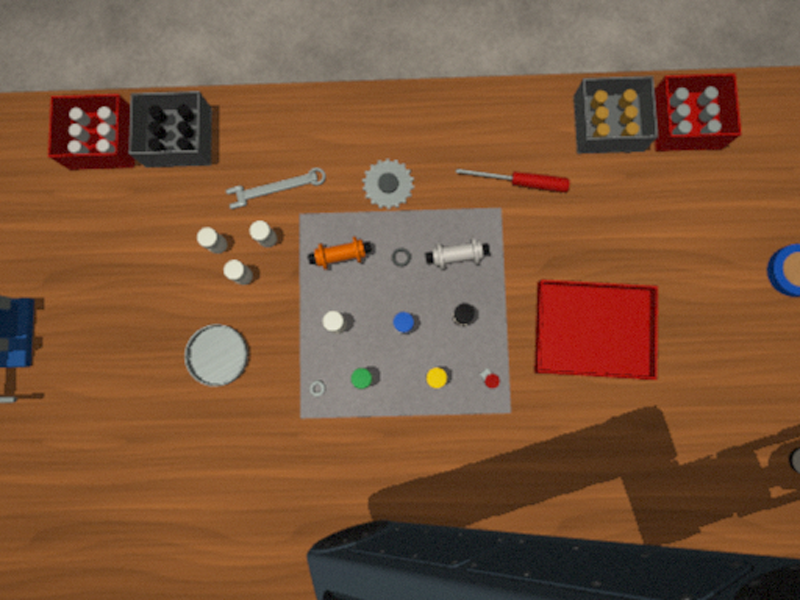

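View pics/scene0.png

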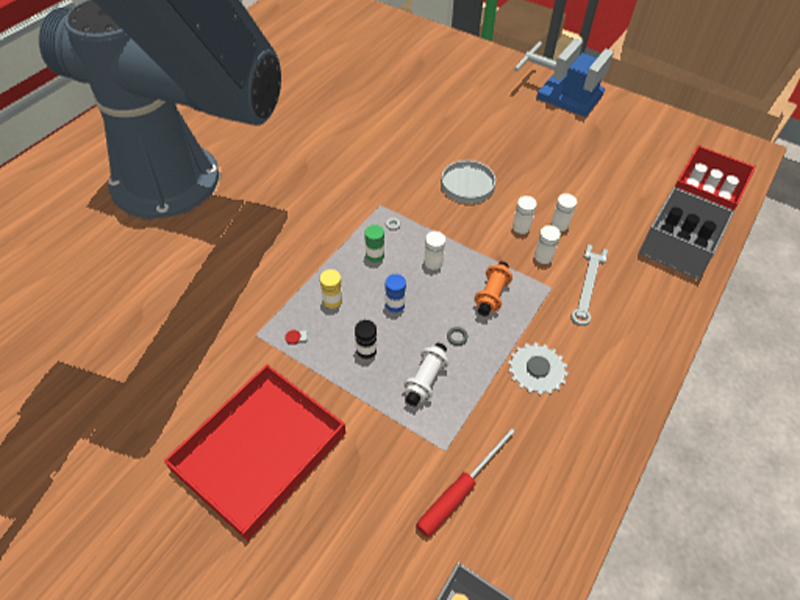

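```bash
cat > h.py <<'E'
from station import *
import numpy as np, cv2, pickle
def ray(s,u,v,z):
    f=s['color'].shape[0]/2/np.tan(np.radians(s['vfov']/2))
    d=s['R'].T@np.array([(u-s['cx'])/f,(v-s['cy'])/f,1]); c=-s['R'].T@s['t']
    return c+d*(z-c[2])/d[2]
def proj(s,X):
    f=s['color'].shape[0]/2/np.tan(np.radians(s['vfov']/2)); p=s['R']@np.array(X)+s['t']
    return np.array([s['cx'],s['cy']])+f*p[:2]/p[2]
def yaw():
    q=sense()['tool_rot']; return np.degrees(np.arctan2(2*(q[0]*q[1]+q[2]*q[3]),1-2*(q[1]**2+q[2]**2)))
def to(xyz,a=None):
    "shift (mm, tool axes) and turn about tool z (deg) to world TCP xyz, jaw axis angle a (mod 180)"
    s=sense(); from scipy.spatial.transform import Rotation as Ro
    R=Ro.from_quat(s['tool_rot']); d=R.inv().apply(np.array(xyz)-s['tcp_pos'])*1000
    t=0 if a is None else -((a-yaw()+90)%180-90)
    print('to',np.round(d,1),'turn',round(t,1),'(alt',round(t-180*np.sign(t),1),') tcp',np.round(s['tcp_pos'],4),'yaw',round(yaw(),1),'q6',round(s['q'][5],2),'t',round(s['t'],1),'gap',round(s['finger_gap'],3))
E
python3 - <<'E'
from h import *
s=pickle.load(open('top.pkl','rb')); im=s['color']; hsv=cv2.cvtColor(im,cv2.COLOR_RGB2HSV)
k=1/1.5625
H,S,V=[hsv[:,:,i].astype(int) for i in range(3)]
M={'blue':(H>100)&(H<130)&(S>120),'green':(H>50)&(H<90)&(S>100),'yellow':(H>22)&(H<35)&(S>150),
'white':(V>185)&(S<50),'black':(V<45),'red':((H<6)|(H>174))&(S>180),'orange':(H>5)&(H<16)&(S>200)&(V>150),}
roi={'blue':(403,322),'green':(362,378),'yellow':(437,378),'white':(333,321),'black':(465,314)}
for n,(u,v) in roi.items():
    m=M[n].astype(np.uint8); x0,y0=int(u*k)-14,int(v*k)-14
    sub=m[y0:y0+29,x0:x0+29]; c=max(cv2.findContours(sub,0,1)[0],key=cv2.contourArea)
    (cx,cy),r=cv2.minEnclosingCircle(c); x,y,w,h=cv2.boundingRect(c)
    print(n,(cx+x0,cy+y0),r,(w,h),ray(s,cx+x0,cy+y0,.064).round(4))
c=max(cv2.findContours(M['red'][170:250,335:430].astype(np.uint8),0,1)[0],key=cv2.contourArea)
print('tray',c.size,cv2.minAreaRect(c))
b=cv2.boxPoints(cv2.minAreaRect(c))+[335,170]
b=cv2.approxPolyDP(cv2.convexHull(c),4,True)[:,0]+[335,170]; P=[]
for p in b: P.append(ray(s,*p,.034)); print(p,P[-1].round(4))
# views
cv2.imwrite('pics/mat.png',cv2.resize(im[125:270,185:330,::-1],None,fx=4.1,fy=4.1,interpolation=cv2.INTER_CUBIC))
s2=pickle.load(open('scene.pkl','rb'))
cv2.imwrite('pics/tin.png',np.hstack([cv2.resize(i,(400,400),interpolation=cv2.INTER_CUBIC) for i in (im[200:255,112:167,::-1],s2['color'][90:145,270:325,::-1])]))
E
```

```text
blue (258.2741937637329, 205.58064556121826) 6.470335006713867 (13, 13) [ 0.5442 -0.0042  0.064 ]
green (230.87078666687012, 241.73595523834229) 6.534100532531738 (13, 13) [0.454 0.068 0.064]
yellow (279.12068939208984, 241.258620262146) 6.534787178039551 (13, 13) [ 0.4519 -0.0545  0.064 ]
white (212.39473724365234, 204.9736843109131) 6.185710430145264 (12, 13) [0.5491 0.1138 0.064 ]
black (296.94444465637207, 200.5) 6.2386698722839355 (13, 12) [ 0.5544 -0.1037  0.064 ]
tray 536 ((46.99845886230469, 40.52769088745117), (79.0447769165039, 59.852149963378906), 3.1798300743103027)
[345 180] [ 0.6085 -0.2354  0.034 ]
[420 183] [ 0.5947 -0.4319  0.034 ]
[419 242] [ 0.4405 -0.4173  0.034 ]
[343 238] [ 0.4561 -0.2219  0.034 ]
```

View pics/mat.png

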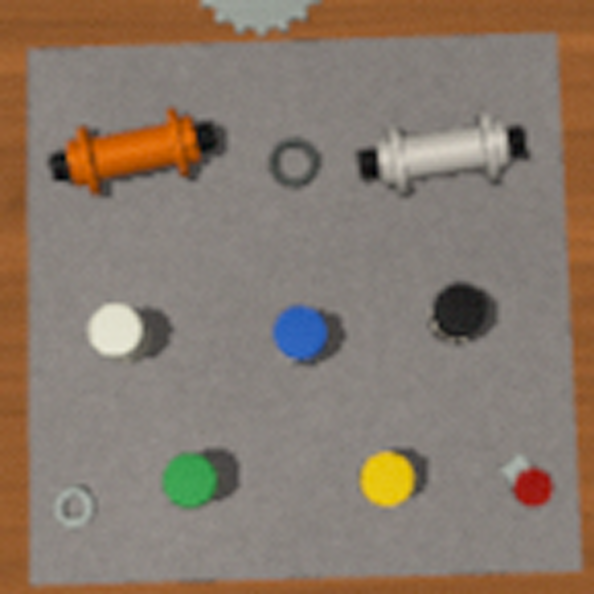

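View pics/tin.png

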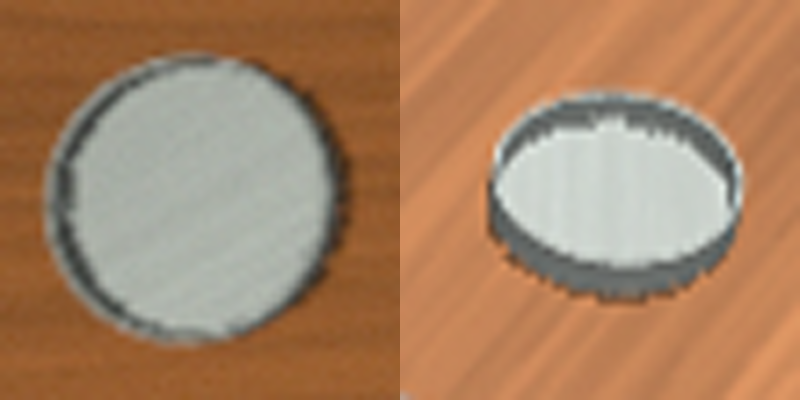

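```bash
python3 - <<'E'
from h import *
s=pickle.load(open('top.pkl','rb')); s2=pickle.load(open('scene.pkl','rb'))
g=lambda u,v:((u+.5)/4.1-.5+185,(v+.5)/4.1-.5+125)
P={'tin':ray(s,(189.5)/7.27-.5+112,199.5/7.27-.5+200,.018)}
a,b=ray(s,*g(60,165),.023),ray(s,*g(207,138),.023); P['hubO']=(a+b)/2
fa,fb=ray(s,*g(88,160),.023),ray(s,*g(186,143),.023); P['hubOf']=(fa+fb)/2
a,b=a,b; print('axle ang',np.degrees(np.arctan2(*(b-a)[[1,0]])),np.linalg.norm(b-a),np.degrees(np.arctan2(*(fb-fa)[[1,0]])),np.linalg.norm(fb-fa))
print('tin scene',ray(s2,(216.5+.5)/7.27-.5+270,179.5/7.27-.5+90,.018))
P.update(blue=(.5442,-.0042,.064),green=(.454,.068,.064),yellow=(.4519,-.0545,.064),white=(.5491,.1138,.064),black=(.5544,-.1037,.064),tray=(.525,-.3266,.034))
im=cv2.resize(s2['color'][80:360,90:370,::-1],None,fx=2.142,fy=2.142,interpolation=cv2.INTER_CUBIC)
for n,p in P.items():
    p=np.array(p); print(n,p.round(4)); u,v=(proj(s2,p)-[90,80]+.5)*2.142-.5
    cv2.drawMarker(im,(int(round(u)),int(round(v))),(255,0,255),0,8,1)
    if p[2]>.06:
        q=np.array([(proj(s2,p+.017*np.array([np.cos(t),np.sin(t),0]))-[90,80]+.5)*2.142 for t in np.linspace(0,6.28,24)]).round().astype(np.int32)
        cv2.polylines(im,[q],True,(255,0,255),1)
cv2.imwrite('pics/chk.png',im)
E
```

```text
axle ang -81.15363270898426 0.09868974928448294 -81.73209724249216 0.06568156809976806
tin scene [0.50126395 0.31911284 0.018     ]
tin [0.5005 0.3207 0.018 ]
hubO [0.6709 0.1044 0.023 ]
hubOf [0.6708 0.1021 0.023 ]
blue [ 0.5442 -0.0042  0.064 ]
green [0.454 0.068 0.064]
yellow [ 0.4519 -0.0545  0.064 ]
white [0.5491 0.1138 0.064 ]
black [ 0.5544 -0.1037  0.064 ]
tray [ 0.525  -0.3266  0.034 ]
```

View pics/chk.png

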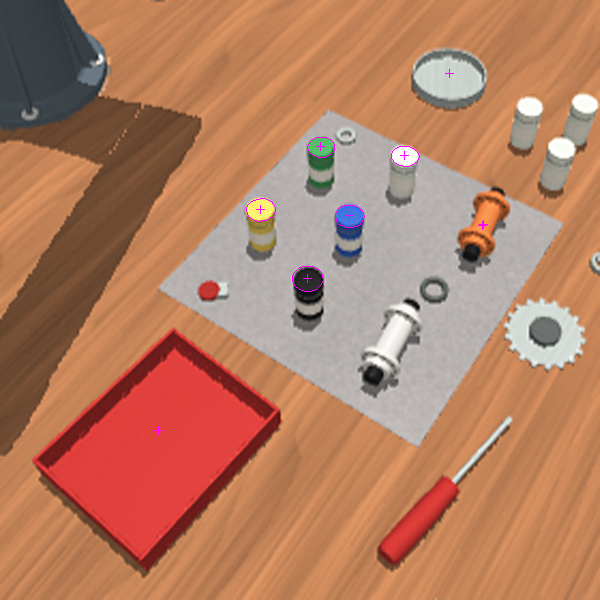

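```bash
python3 -c "
from h import *
to((.5442,-.0042,.12),-65)"
```

```text
to [-390.1 -491.2   80.8] turn 0.0 (alt -180.0 ) tcp [ 0.2642 -0.5656  0.1999] yaw -65.0 q6 -0.18 t 0.1 gap 1.0
```

>>> servo_tool(targets=[[-390,-491,80,0,0,0],[-390,-491,80,0,0,0],[-390,-491,80,0,0,0],[-390,-491,80,0,0,0],[-390,-491,80,0,0,0],[-390,-491,80,0,0,0],[-390,-491,80,0,0,0],[-390,-491,80,0,0,0],[-390,-491,80,0,0,0],[-390,-491,80,0,0,0]], gripper=60, newtons=35)

```text
t: 1.35
tcp_pos: [0.5418, -0.0096, 0.1213]
tool_rot: [0.844, -0.537, -0.0, 0.0]
force: [1.2, -0.9, 0.8]
finger_gap: 0.698
```

>>> servo_tool(targets=[[0,0,0,0,0,0]])

```text
t: 1.48
tcp_pos: [0.5418, -0.0074, 0.1208]
tool_rot: [0.845, -0.534, -0.001, -0.0]
force: [-0.9, -0.3, 0.4]
finger_gap: 0.701
```

```bash
python3 -c "
from h import *
to((.5442,-.0042,.022),-65)"
```

```text
to [-1.8 -3.5 98.8] turn 0.4 (alt -179.6 ) tcp [ 0.5418 -0.0074  0.1208] yaw -64.6 q6 0.91 t 1.5 gap 0.701
```

>>> servo_tool(targets=[[-2,-3,30,0,0,0],[-2,-3,60,0,0,0],[-2,-3,85,0,0,0],[-2,-3,99,0,0,0],[-2,-3,99,0,0,0],[-2,-3,99,0,0,0]])

```text
t: 2.22
tcp_pos: [0.5436, -0.0089, 0.0234]
tool_rot: [0.843, -0.537, 0.001, -0.0]
force: [0.2, 0.4, 0.6]
finger_gap: 0.703
```

>>> servo_tool(targets=[[0,0,0,0,0,0],[0,0,0,0,0,0],[0,0,0,0,0,0],[0,0,0,0,0,0],[0,0,0,0,0,0],[0,0,0,0,0,0]], gripper=22)

```text
t: 2.98
tcp_pos: [0.5438, -0.0084, 0.0237]
tool_rot: [0.844, -0.537, 0.001, -0.0]
force: [-1.0, 0.1, 6.1]
finger_gap: 0.379
```

>>> servo_tool(targets=[[0,0,-20,0,0,0],[0,0,-50,0,0,0],[0,0,-80,0,0,0],[0,0,-110,0,0,0],[0,0,-110,0,0,0],[0,0,-110,0,0,0]])

```text
t: 3.72
tcp_pos: [0.5422, -0.0083, 0.1319]
tool_rot: [0.844, -0.537, -0.001, 0.0]
force: [-0.0, 0.7, -0.2]
finger_gap: 0.381
```

```bash
python3 -c "
from h import *
cv2.imwrite('pics/g1.png',cv2.resize(snapshot('scene')['color'][50:350,60:400,::-1],None,fx=1.9,fy=1.9))
to((.5215,-.3715,.13),-65)"
```

```text
to [320.5 172.2   1.4] turn 0.0 (alt -180.0 ) tcp [ 0.5419 -0.0082  0.1315] yaw -65.0 q6 0.91 t 3.8 gap 0.379
```

View pics/g1.png

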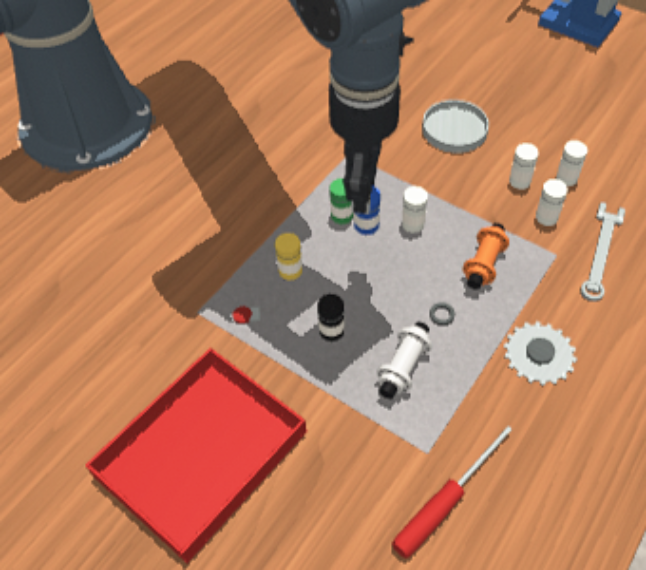

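>>> servo_tool(targets=[[320,172,0,0,0,0],[320,172,0,0,0,0],[320,172,0,0,0,0],[320,172,0,0,0,0],[320,172,0,0,0,0],[320,172,0,0,0,0],[320,172,0,0,0,0],[320,172,0,0,0,0],[320,172,0,0,0,0],[320,172,0,0,0,0]])

```text
t: 5.03
tcp_pos: [0.5228, -0.3695, 0.1326]
tool_rot: [0.844, -0.536, -0.0, -0.0]
force: [0.2, -0.3, -1.5]
finger_gap: 0.376
```

```bash
python3 -c "
from h import *
to((.5215,-.3715,.0285),-65)"
```

```text
to [  1.4   2.  104.1] turn 0.1 (alt -179.9 ) tcp [ 0.5228 -0.3695  0.1326] yaw -64.9 q6 0.34 t 5.0 gap 0.376
```

>>> servo_tool(targets=[[1,2,30,0,0,0],[1,2,60,0,0,0],[1,2,85,0,0,0],[1,2,96,0,0,0],[1,2,100,0,0,0],[1,2,103,0,0,0],[1,2,104,0,0,0],[1,2,104,0,0,0],[1,2,104,0,0,0]])

```text
t: 6.15
tcp_pos: [0.5214, -0.3732, 0.0292]
tool_rot: [0.844, -0.537, 0.0, 0.0]
force: [-0.7, 0.2, -0.8]
finger_gap: 0.374
```

>>> servo_tool(targets=[[0,0,0,0,0,0],[0,0,0,0,0,0],[0,0,0,0,0,0],[0,0,0,0,0,0]], gripper=50)

```text
t: 6.65
tcp_pos: [0.5212, -0.3729, 0.0288]
tool_rot: [0.844, -0.537, 0.0, 0.0]
force: [-0.7, 0.4, -0.6]
finger_gap: 0.587
```

>>> servo_tool(targets=[[0,0,-15,0,0,0],[0,0,-40,0,0,0],[0,0,-80,0,0,0],[0,0,-120,0,0,0],[0,0,-120,0,0,0],[0,0,-120,0,0,0]])

```text
t: 7.4
tcp_pos: [0.5209, -0.3726, 0.1491]
tool_rot: [0.844, -0.537, 0.0, -0.0]
force: [-0.1, 0.5, -0.1]
finger_gap: 0.583
```

```bash
python3 -c "
from h import *
to((.6708,.1033,.13),8.6)"
```

```text
to [-367.8 -337.1   19.1] turn -73.6 (alt 106.4 ) tcp [ 0.5209 -0.3726  0.1491] yaw -65.0 q6 0.34 t 7.4 gap 0.583
```

>>> servo_tool(targets=[[-368,-337,19,0,0,-73.6],[-368,-337,19,0,0,-73.6],[-368,-337,19,0,0,-73.6],[-368,-337,19,0,0,-73.6],[-368,-337,19,0,0,-73.6],[-368,-337,19,0,0,-73.6],[-368,-337,19,0,0,-73.6],[-368,-337,19,0,0,-73.6],[-368,-337,19,0,0,-73.6],[-368,-337,19,0,0,-73.6]], newtons=60)

```text
t: 8.65
tcp_pos: [0.6695, 0.1031, 0.1281]
tool_rot: [0.997, 0.076, -0.002, 0.0]
force: [-0.0, -0.9, 0.1]
finger_gap: 0.586
```

>>> servo_tool(targets=[[0,0,0,0,0,0],[0,0,0,0,0,0]], gripper=58)

```text
t: 8.9
tcp_pos: [0.6706, 0.1014, 0.1296]
tool_rot: [0.997, 0.074, -0.0, 0.0]
force: [1.0, -0.1, 0.3]
finger_gap: 0.68
```

```bash
python3 -c "
from h import *
to((.6708,.1033,.006),8.6)
s=snapshot('top')
cv2.imwrite('pics/tr1.png',cv2.resize(s['color'][110:270,200:440,::-1],None,fx=3.3,fy=3.3,interpolation=cv2.INTER_CUBIC))"
```

```text
to [  0.5  -1.8 123.6] turn -0.1 (alt 179.9 ) tcp [0.6706 0.1014 0.1296] yaw 8.5 q6 -0.16 t 8.9 gap 0.68
```

View pics/tr1.png

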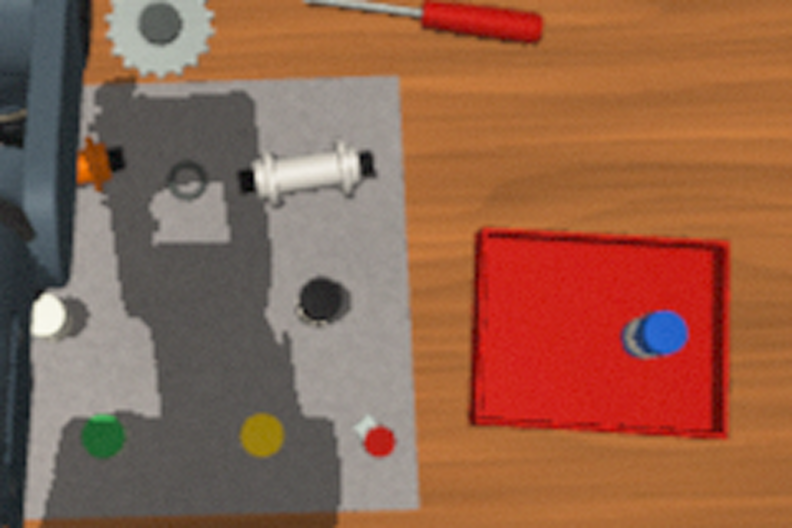

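>>> servo_tool(targets=[[0,-2,40,0,0,0],[0,-2,80,0,0,0],[0,-2,105,0,0,0],[0,-2,118,0,0,0],[0,-2,123,0,0,0],[0,-2,123,0,0,0],[0,-2,123,0,0,0]])

```text
t: 9.82
tcp_pos: [0.6715, 0.1051, 0.008]
tool_rot: [0.997, 0.075, 0.001, 0.0]
force: [-0.2, -0.2, -0.6]
finger_gap: 0.682
```

>>> servo_tool(targets=[[0,0,0,0,0,0],[0,0,0,0,0,0],[0,0,0,0,0,0],[0,0,0,0,0,0],[0,0,0,0,0,0],[0,0,0,0,0,0]], gripper=15)

```text
t: 10.58
tcp_pos: [0.6705, 0.1051, 0.0067]
tool_rot: [0.997, 0.075, -0.0, 0.0]
force: [0.3, 0.3, 0.1]
finger_gap: 0.175
```

>>> servo_tool(targets=[[0,0,-20,0,0,0],[0,0,-50,0,0,0],[0,0,-100,0,0,0],[0,0,-140,0,0,0],[0,0,-140,0,0,0],[0,0,-140,0,0,0]])

```text
t: 11.32
tcp_pos: [0.6701, 0.1051, 0.1473]
tool_rot: [0.997, 0.075, 0.0, 0.0]
force: [0.2, 0.4, -0.1]
finger_gap: 0.176
```

```bash
python3 -c "
from h import *
to((.5283,-.2847,.145),85)"
```

```text
to [-198.7  364.1    2.3] turn -76.4 (alt 103.6 ) tcp [0.6701 0.1051 0.1473] yaw 8.6 q6 -0.16 t 11.3 gap 0.176
```

```bash
python3 -c "
from h import *
a=snapshot('scene')['color'];pickle.dump(a,open('a.pkl','wb'))
cv2.imwrite('pics/hb.png',cv2.resize(a[60:260,190:420,::-1],None,fx=3,fy=3,interpolation=cv2.INTER_CUBIC))"
```

```text
(no output)
```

View pics/hb.png

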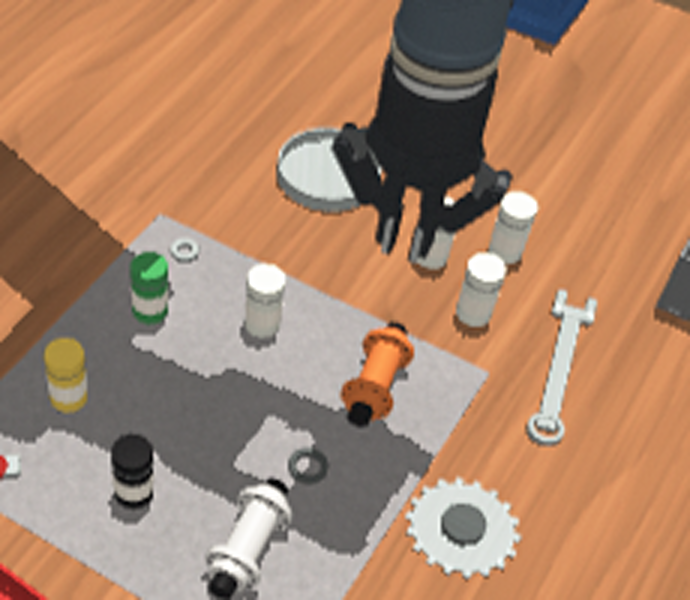

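```bash
python3 -c "
from h import *
for im in (pickle.load(open('scene.pkl','rb'))['color'],pickle.load(open('a.pkl','rb'))):
    h=cv2.cvtColor(im,cv2.COLOR_RGB2HSV)[160:205,295:335].astype(int)
    m=((h[...,0]>4)&(h[...,0]<18)&(h[...,1]>225)&(h[...,2]>70)).astype(np.uint8)
    n,_,st,c=cv2.connectedComponentsWithStats(m); i=1+st[1:,4].argmax(); print(st[i],c[i]+[295,160])
    ys,xs=np.nonzero(_==i); print(np.cov(xs,ys).round(1).tolist())
to((.6708,.104,-.002),8.6)"
```

```text
Traceback (most recent call last):
ValueError: attempt to get argmax of an empty sequence
```

```bash
python3 -c "
from h import *
for im in (pickle.load(open('scene.pkl','rb'))['color'],pickle.load(open('a.pkl','rb'))):
    h=cv2.cvtColor(im,cv2.COLOR_RGB2HSV)[160:205,295:335].astype(int)
    print(h[25,20])
    m=((h[...,1]>150)&(h[...,2]>70)).astype(np.uint8)
    n,_,st,c=cv2.connectedComponentsWithStats(m); i=1+st[1:,4].argmax(); print(st[i],c[i]+[295,160])
    ys,xs=np.nonzero(_==i); print(np.cov(xs,ys).round(1).tolist())
to((.6708,.104,-.002),8.6)"
```

```text
[ 13 171 250]
[  9   9  24  31 381] [315.96062992 182.97900262]
[[26.4, -19.8], [-19.8, 63.4]]
[ 14 168 253]
[  9   9  24  31 381] [315.96062992 183.01312336]
[[26.4, -20.0], [-20.0, 63.7]]
to [  1.4   1.3 148.2] turn 0.0 (alt -180.0 ) tcp [0.6695 0.1051 0.1462] yaw 8.6 q6 -0.16 t 11.4 gap 0.175
```

>>> servo_tool(targets=[[1,1,40,0,0,0],[1,1,80,0,0,0],[1,1,115,0,0,0],[1,1,135,0,0,0],[1,1,143,0,0,0],[1,1,147,0,0,0],[1,1,147,0,0,0]], gripper=58)

```text
t: 12.25
tcp_pos: [0.6725, 0.1043, 0.0006]
tool_rot: [0.997, 0.075, 0.001, 0.0]
force: [0.0, 0.3, 0.0]
finger_gap: 0.685
```

>>> servo_tool(targets=[[0,0,0,0,0,0],[0,0,0,0,0,0],[0,0,0,0,0,0],[0,0,0,0,0,0],[0,0,0,0,0,0]], gripper=22)

```text
t: 12.88
tcp_pos: [0.6723, 0.1043, 0.0004]
tool_rot: [0.997, 0.075, 0.001, 0.0]
force: [0.1, 0.3, 4.0]
finger_gap: 0.262
```

```bash
python3 -c "
from h import *
print(sense()['force'],sense()['finger_gap']*85.4)
a=snapshot('scene')['color']
cv2.imwrite('pics/hb2.png',cv2.resize(a[100:220,260:400,::-1],None,fx=5,fy=5,interpolation=cv2.INTER_CUBIC))"
```

```text
[0.06441511 0.28232848 3.99828759] 22.395399911810333
```

View pics/hb2.png

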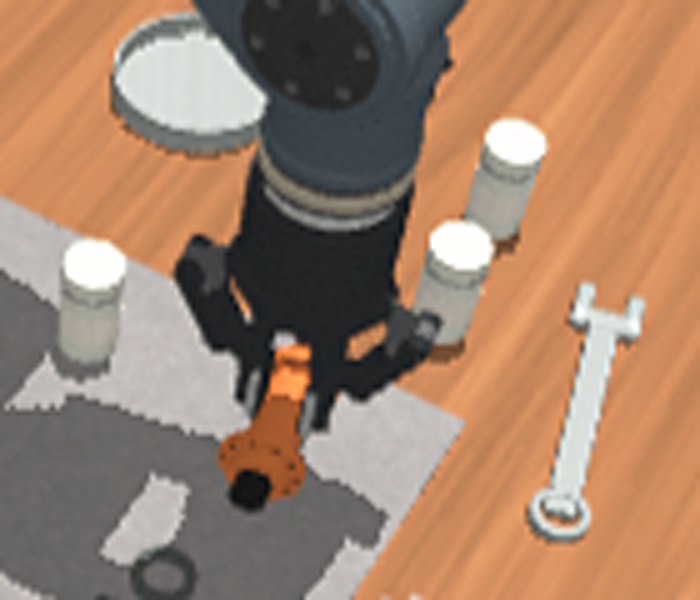

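>>> servo_tool(targets=[[0,0,0,0,0,0],[0,0,0,0,0,0],[0,0,0,0,0,0]], gripper=8)

```text
t: 13.3
tcp_pos: [0.6724, 0.1043, 0.0007]
tool_rot: [0.997, 0.075, 0.001, 0.0]
force: [-0.9, -0.8, 7.0]
finger_gap: 0.203
```

>>> servo_tool(targets=[[0,0,-5,0,0,0],[0,0,-12,0,0,0],[0,0,-20,0,0,0],[0,0,-30,0,0,0],[0,0,-30,0,0,0],[0,0,-30,0,0,0]])

```text
t: 14.05
tcp_pos: [0.6715, 0.1042, 0.0296]
tool_rot: [0.997, 0.075, -0.0, -0.0]
force: [0.7, 0.1, 0.1]
finger_gap: 0.09
```

```bash
python3 -c "
from h import *
print(sense()['force'],sense()['finger_gap']*85.4)
a=snapshot('scene')['color']
cv2.imwrite('pics/hb3.png',cv2.resize(a[100:220,260:400,::-1],None,fx=5,fy=5,interpolation=cv2.INTER_CUBIC))"
```

```text
[0.70833087 0.12814075 0.06138529] 7.6993051109792185
```

View pics/hb3.png

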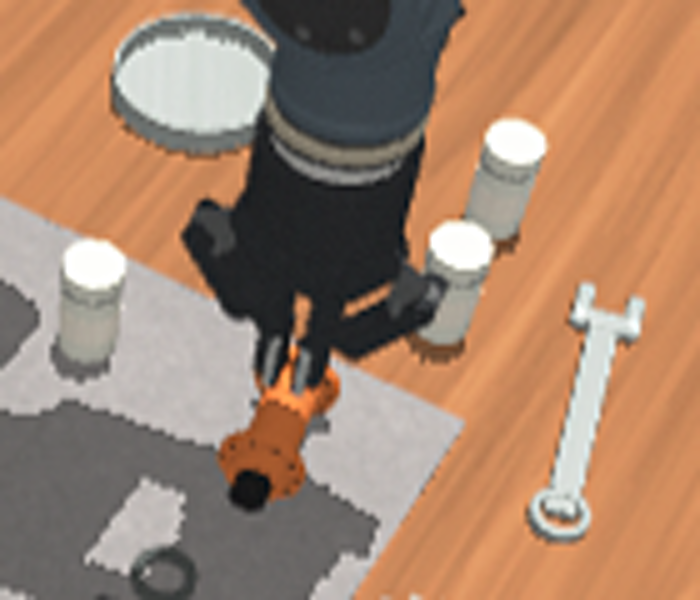

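```bash
python3 -c "
from h import *
s=pickle.load(open('scene.pkl','rb')); p=sense()['tcp_pos']; print(p)
for z in (.02,.03,.04,.05,.06): print(z,((proj(s,[p[0],p[1],z])-[260,100]+.5)*5).round(1))
to((.6708,.104,.05),8.6)"
```

```text
[0.67138486 0.10422796 0.02938212]
0.02 [279.  427.5]
0.03 [281.6 415.9]
0.04 [284.2 404. ]
0.05 [286.8 392. ]
0.06 [289.4 379.8]
to [ -0.6   0.1 -20.6] turn 0.0 (alt -180.0 ) tcp [0.6714 0.1042 0.0294] yaw 8.6 q6 -0.16 t 14.1 gap 0.094
```

>>> servo_tool(targets=[[-1,0,-25,0,0,0],[-1,0,-25,0,0,0],[-1,0,-25,0,0,0],[-1,0,-25,0,0,0]], gripper=52)

```text
t: 14.6
tcp_pos: [0.6699, 0.1041, 0.0536]
tool_rot: [0.997, 0.075, -0.001, -0.0]
force: [-0.3, -0.2, 0.0]
finger_gap: 0.61
```

>>> servo_tool(targets=[[0,0,20,0,0,0],[0,0,40,0,0,0],[0,0,55,0,0,0],[0,0,60,0,0,0],[0,0,63,0,0,0],[0,0,66,0,0,0],[0,0,66,0,0,0]])

```text
t: 15.48
tcp_pos: [0.671, 0.1041, -0.0109]
tool_rot: [0.997, 0.075, 0.0, 0.0]
force: [-0.3, -0.3, -0.5]
finger_gap: 0.608
```

No contact at −11 mm, so the tips really are higher than the reported TCP. Going slightly lower, then closing.

>>> servo_tool(targets=[[0,0,2,0,0,0],[0,0,4,0,0,0],[0,0,4,0,0,0]])

```text
t: 15.85
tcp_pos: [0.6706, 0.1041, -0.0154]
tool_rot: [0.997, 0.075, -0.0, -0.0]
force: [0.8, -0.5, -0.3]
finger_gap: 0.609
```

>>> servo_tool(targets=[[0,0,0,0,0,0],[0,0,0,0,0,0],[0,0,0,0,0,0],[0,0,0,0,0,0],[0,0,0,0,0,0]], gripper=14)

```text
t: 16.48
tcp_pos: [0.6714, 0.1041, -0.0148]
tool_rot: [0.997, 0.075, 0.001, 0.0]
force: [0.7, 0.3, 3.4]
finger_gap: 0.306
```

>>> servo_tool(targets=[[0,0,-10,0,0,0],[0,0,-30,0,0,0],[0,0,-70,0,0,0],[0,0,-110,0,0,0],[0,0,-140,0,0,0],[0,0,-140,0,0,0],[0,0,-140,0,0,0]])

```text
t: 17.35
tcp_pos: [0.6694, 0.1041, 0.1239]
tool_rot: [0.997, 0.075, -0.001, -0.0]
force: [-0.9, 0.4, -3.4]
finger_gap: 0.309
```

```bash
python3 -c "
from h import *
to((.5283,-.2847,.125),85)
a=snapshot('scene')['color']
cv2.imwrite('pics/hb4.png',cv2.resize(a[60:260,190:420,::-1],None,fx=3,fy=3,interpolation=cv2.INTER_CUBIC))"
```

```text
to [-197.8  363.2   -0.8] turn -76.4 (alt 103.6 ) tcp [0.6694 0.1041 0.1239] yaw 8.6 q6 -0.16 t 17.4 gap 0.309
```

View pics/hb4.png

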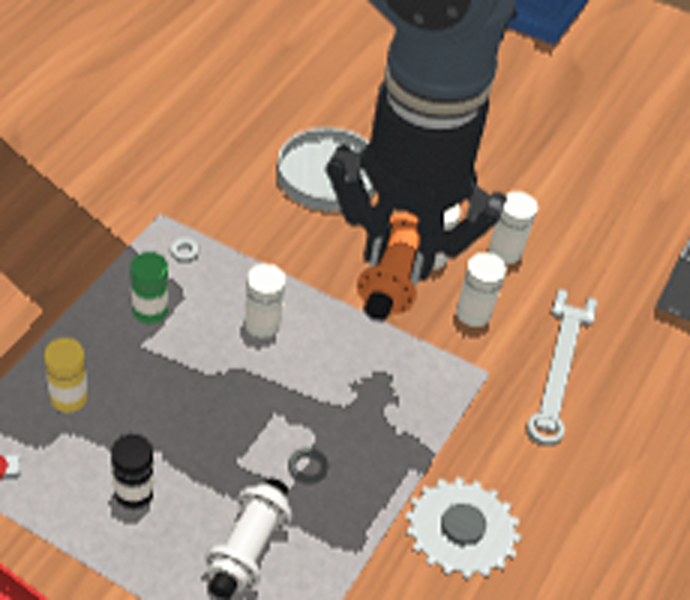

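>>> servo_tool(targets=[[-198,363,0,0,0,-76.4],[-198,363,0,0,0,-76.4],[-198,363,0,0,0,-76.4],[-198,363,0,0,0,-76.4],[-198,363,0,0,0,-76.4],[-198,363,0,0,0,-76.4],[-198,363,0,0,0,-76.4],[-198,363,0,0,0,-76.4],[-198,363,0,0,0,-76.4],[-198,363,0,0,0,-76.4]])

```text
t: 18.65
tcp_pos: [0.5289, -0.2833, 0.1236]
tool_rot: [0.737, 0.676, -0.0, -0.001]
force: [0.0, -0.3, -2.0]
finger_gap: 0.304
```

```bash
python3 -c "
from h import *
to((.5283,-.2847,-.0105),85)"
```

```text
to [ -1.6  -0.3 134.1] turn 0.0 (alt -180.0 ) tcp [ 0.5289 -0.2833  0.1236] yaw 85.0 q6 -2.16 t 18.6 gap 0.304
```

>>> servo_tool(targets=[[-2,0,40,0,0,0],[-2,0,80,0,0,0],[-2,0,110,0,0,0],[-2,0,122,0,0,0],[-2,0,127,0,0,0],[-2,0,131,0,0,0],[-2,0,134,0,0,0],[-2,0,134,0,0,0],[-2,0,134,0,0,0]])

```text
t: 19.77
tcp_pos: [0.5295, -0.2867, -0.0088]
tool_rot: [0.737, 0.676, 0.0, 0.0]
force: [-0.3, 0.2, -3.3]
finger_gap: 0.302
```

>>> servo_tool(targets=[[0,0,0,0,0,0],[0,0,0,0,0,0],[0,0,0,0,0,0],[0,0,0,0,0,0]], gripper=48)

```text
t: 20.27
tcp_pos: [0.5293, -0.2866, -0.0092]
tool_rot: [0.737, 0.676, 0.0, 0.0]
force: [1.0, 0.5, -0.0]
finger_gap: 0.562
```

>>> servo_tool(targets=[[0,0,-15,0,0,0],[0,0,-40,0,0,0],[0,0,-80,0,0,0],[0,0,-130,0,0,0],[0,0,-150,0,0,0],[0,0,-150,0,0,0]])

```text
t: 21.02
tcp_pos: [0.5305, -0.2874, 0.1437]
tool_rot: [0.737, 0.676, 0.0, 0.003]
force: [0.7, -0.1, 0.0]
finger_gap: 0.559
```

```bash
python3 -c "
from h import *
to((.5544,-.1037,.11),30)"
```

```text
to [185.2   7.7  33.1] turn 55.0 (alt -125.0 ) tcp [ 0.5305 -0.2874  0.1437] yaw 85.0 q6 -2.17 t 21.0 gap 0.559
```

>>> servo_tool(targets=[[185,8,33,0,0,55],[185,8,33,0,0,55],[185,8,33,0,0,55],[185,8,33,0,0,55],[185,8,33,0,0,55],[185,8,33,0,0,55],[185,8,33,0,0,55],[185,8,33,0,0,55],[185,8,33,0,0,55]], gripper=58, newtons=40)

```text
t: 22.15
tcp_pos: [0.553, -0.1029, 0.1075]
tool_rot: [0.966, 0.259, -0.0, -0.0]
force: [-0.6, -0.0, 0.0]
finger_gap: 0.678
```

```bash
python3 -c "
from h import *
to((.5544,-.1037,.002),30)
s=snapshot('top')
cv2.imwrite('pics/tr2.png',cv2.resize(s['color'][110:270,200:440,::-1],None,fx=3.3,fy=3.3,interpolation=cv2.INTER_CUBIC))"
```

```text
to [  0.9   1.4 105.5] turn 0.0 (alt -180.0 ) tcp [ 0.553  -0.1029  0.1075] yaw 30.0 q6 -0.91 t 22.1 gap 0.678
```

View pics/tr2.png

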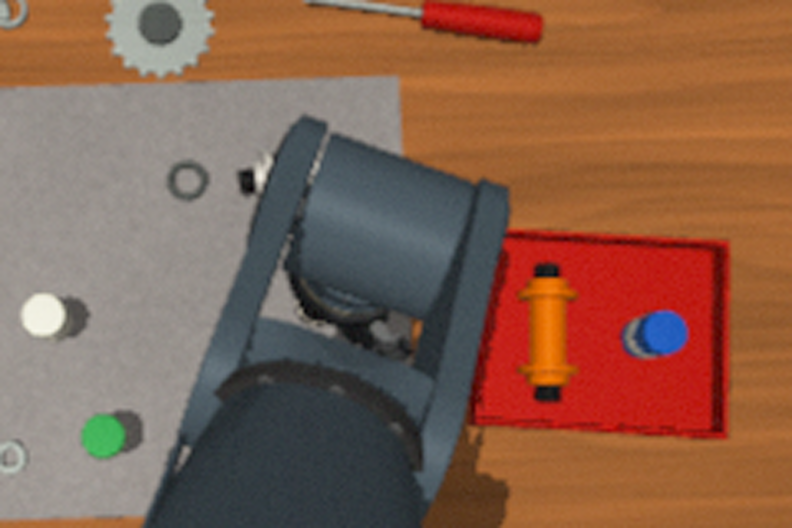

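>>> servo_tool(targets=[[1,1,35,0,0,0],[1,1,65,0,0,0],[1,1,90,0,0,0],[1,1,102,0,0,0],[1,1,105,0,0,0],[1,1,105,0,0,0],[1,1,105,0,0,0]])

```text
t: 23.08
tcp_pos: [0.5554, -0.1035, 0.0037]
tool_rot: [0.966, 0.259, 0.001, 0.001]
force: [0.4, -0.2, 0.2]
finger_gap: 0.676
```

>>> servo_tool(targets=[[0,0,0,0,0,0],[0,0,0,0,0,0],[0,0,0,0,0,0],[0,0,0,0,0,0],[0,0,0,0,0,0]], gripper=20)

```text
t: 23.7
tcp_pos: [0.5552, -0.1034, 0.0034]
tool_rot: [0.966, 0.259, 0.001, 0.0]
force: [0.5, 1.3, 6.4]
finger_gap: 0.389
```

>>> servo_tool(targets=[[0,0,-20,0,0,0],[0,0,-50,0,0,0],[0,0,-90,0,0,0],[0,0,-120,0,0,0],[0,0,-120,0,0,0],[0,0,-120,0,0,0]])

```text
t: 24.45
tcp_pos: [0.5535, -0.1029, 0.1216]
tool_rot: [0.966, 0.259, -0.001, -0.001]
force: [0.0, -0.6, -2.0]
finger_gap: 0.387
```

```bash
python3 -c "
from h import *
to((.513,.2992,.122),30)"
```

```text
to [ 166.1 -368.4    0. ] turn 0.0 (alt -180.0 ) tcp [ 0.5535 -0.1029  0.1216] yaw 30.0 q6 -0.91 t 24.4 gap 0.387
```

>>> servo_tool(targets=[[166,-368,0,0,0,0],[166,-368,0,0,0,0],[166,-368,0,0,0,0],[166,-368,0,0,0,0],[166,-368,0,0,0,0],[166,-368,0,0,0,0],[166,-368,0,0,0,0],[166,-368,0,0,0,0],[166,-368,0,0,0,0],[166,-368,0,0,0,0]])

```text
t: 25.7
tcp_pos: [0.5141, 0.2969, 0.122]
tool_rot: [0.966, 0.258, -0.001, 0.0]
force: [0.9, -0.2, -0.9]
finger_gap: 0.387
```

```bash
python3 -c "
from h import *
to((.513,.2992,.0075),30)"
```

```text
to [  0.4  -2.6 114.5] turn -0.1 (alt 179.9 ) tcp [0.5141 0.2969 0.122 ] yaw 29.9 q6 -0.19 t 25.7 gap 0.387
```

>>> servo_tool(targets=[[0,-1,40,0,0,0],[0,-1,70,0,0,0],[0,-1,70,0,0,0],[0,-1,70,0,0,0]])

```text
t: 26.2
tcp_pos: [0.5148, 0.2989, 0.0536]
tool_rot: [0.966, 0.258, 0.001, -0.0]
force: [0.5, -0.4, -0.7]
finger_gap: 0.386
```

```bash
python3 -c "
from h import *
to((.513,.2992,.0075),30)"
```

```text
to [-1.4 -1.2 46.1] turn -0.0 (alt 180.0 ) tcp [0.5148 0.2989 0.0536] yaw 30.0 q6 -0.18 t 26.2 gap 0.386
```

>>> servo_tool(targets=[[-1,-1,25,0,0,0],[-1,-1,36,0,0,0],[-1,-1,41,0,0,0],[-1,-1,44,0,0,0],[-1,-1,46,0,0,0],[-1,-1,46,0,0,0],[-1,-1,46,0,0,0]])

```text
t: 27.08
tcp_pos: [0.5128, 0.2999, 0.0074]
tool_rot: [0.966, 0.259, 0.001, -0.0]
force: [0.2, -0.4, 3.5]
finger_gap: 0.389
```

>>> servo_tool(targets=[[0,0,0,0,0,0],[0,0,0,0,0,0],[0,0,0,0,0,0],[0,0,0,0,0,0]], gripper=46)

```text
t: 27.58
tcp_pos: [0.5122, 0.2996, 0.0066]
tool_rot: [0.966, 0.259, -0.0, 0.0]
force: [0.6, -0.4, 0.3]
finger_gap: 0.54
```

>>> servo_tool(targets=[[0,0,-15,0,0,0],[0,0,-40,0,0,0],[0,0,-80,0,0,0],[0,0,-115,0,0,0],[0,0,-115,0,0,0],[0,0,-115,0,0,0]])

```text
t: 28.32
tcp_pos: [0.5119, 0.2995, 0.122]
tool_rot: [0.966, 0.259, -0.0, -0.0]
force: [-0.0, 0.2, 0.1]
finger_gap: 0.539
```

```bash
python3 -c "
from h import *
to((.5491,.1138,.115),-30)"
```

```text
to [-60.7 179.4   7. ] turn 60.0 (alt -120.0 ) tcp [0.5119 0.2995 0.122 ] yaw 30.0 q6 -0.18 t 28.3 gap 0.539
```

>>> servo_tool(targets=[[-61,179,7,0,0,60],[-61,179,7,0,0,60],[-61,179,7,0,0,60],[-61,179,7,0,0,60],[-61,179,7,0,0,60],[-61,179,7,0,0,60],[-61,179,7,0,0,60],[-61,179,7,0,0,60],[-61,179,7,0,0,60]], gripper=58)

```text
t: 29.45
tcp_pos: [0.5488, 0.1143, 0.1144]
tool_rot: [0.966, -0.258, -0.0, 0.0]
force: [0.5, 0.4, 0.0]
finger_gap: 0.678
```

```bash
python3 -c "
from h import *
to((.5491,.1138,.003),-30)"
```

```text
to [  0.6   0.2 111.4] turn 0.1 (alt -179.9 ) tcp [0.5488 0.1143 0.1144] yaw -29.9 q6 0.53 t 29.4 gap 0.678
```

>>> servo_tool(targets=[[0,0,35,0,0,0],[0,0,65,0,0,0],[0,0,95,0,0,0],[0,0,107,0,0,0],[0,0,111,0,0,0],[0,0,111,0,0,0],[0,0,111,0,0,0]])

```text
t: 30.32
tcp_pos: [0.55, 0.1142, 0.0047]
tool_rot: [0.966, -0.259, 0.001, -0.0]
force: [0.1, -0.7, -0.1]
finger_gap: 0.684
```

>>> servo_tool(targets=[[0,0,0,0,0,0],[0,0,0,0,0,0],[0,0,0,0,0,0],[0,0,0,0,0,0],[0,0,0,0,0,0]], gripper=20)

```text
t: 30.95
tcp_pos: [0.5497, 0.1142, 0.0046]
tool_rot: [0.966, -0.259, 0.001, -0.0]
force: [0.2, 0.4, 6.7]
finger_gap: 0.39
```

>>> servo_tool(targets=[[0,0,-20,0,0,0],[0,0,-50,0,0,0],[0,0,-90,0,0,0],[0,0,-125,0,0,0],[0,0,-125,0,0,0],[0,0,-125,0,0,0]])

```text
t: 31.7
tcp_pos: [0.548, 0.1142, 0.1279]
tool_rot: [0.966, -0.259, -0.001, 0.0]
force: [0.3, 0.3, -0.9]
finger_gap: 0.385
```

```bash
python3 -c "
from h import *
to((.513,.3408,.128),-30)"
```

```text
to [-1.436e+02 -1.788e+02 -1.000e-01] turn 0.0 (alt -180.0 ) tcp [0.548  0.1142 0.1279] yaw -30.0 q6 0.53 t 31.7 gap 0.385
```

>>> servo_tool(targets=[[-144,-179,0,0,0,0],[-144,-179,0,0,0,0],[-144,-179,0,0,0,0],[-144,-179,0,0,0,0],[-144,-179,0,0,0,0],[-144,-179,0,0,0,0],[-144,-179,0,0,0,0],[-144,-179,0,0,0,0]])

```text
t: 32.7
tcp_pos: [0.5141, 0.3399, 0.1285]
tool_rot: [0.966, -0.26, -0.0, 0.0]
force: [0.6, 0.2, -1.9]
finger_gap: 0.386
```

```bash
python3 -c "
from h import *
to((.513,.3408,.009),-30)
s=snapshot('scene')
cv2.imwrite('pics/tin2.png',cv2.resize(s['color'][40:190,220:400,::-1],None,fx=4,fy=4,interpolation=cv2.INTER_CUBIC))"
```

```text
to [ -1.4  -0.3 119.5] turn -0.1 (alt 179.9 ) tcp [0.5141 0.3399 0.1285] yaw -30.1 q6 0.93 t 32.7 gap 0.386
```

View pics/tin2.png

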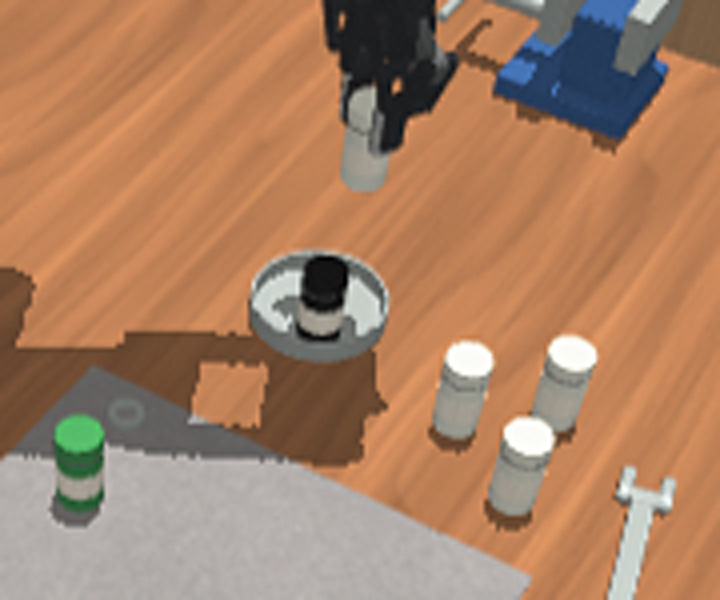

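>>> servo_tool(targets=[[-1,0,40,0,0,0],[-1,0,68,0,0,0],[-1,0,68,0,0,0],[-1,0,68,0,0,0]])

```text
t: 33.25
tcp_pos: [0.5139, 0.3417, 0.0617]
tool_rot: [0.966, -0.259, 0.001, -0.001]
force: [0.4, 0.3, -0.5]
finger_gap: 0.385
```

```bash
python3 -c "
from h import *
s=pickle.load(open('scene.pkl','rb')); print(ray(s,301.1,107.6,.068))
to((.513,.3408,.009),-30)"
```

```text
[0.51447487 0.2959111  0.068     ]
to [-0.4  1.4 52.7] turn -0.0 (alt 180.0 ) tcp [0.5139 0.3417 0.0617] yaw -30.0 q6 0.93 t 33.2 gap 0.385
```

>>> servo_tool(targets=[[0,0,25,0,0,0],[0,0,40,0,0,0],[0,0,47,0,0,0],[0,0,51,0,0,0],[0,0,53,0,0,0],[0,0,53,0,0,0],[0,0,53,0,0,0]])

```text
t: 34.12
tcp_pos: [0.5132, 0.3418, 0.0086]
tool_rot: [0.966, -0.259, 0.0, -0.0]
force: [-1.1, -0.8, 5.1]
finger_gap: 0.386
```

>>> servo_tool(targets=[[0,0,0,0,0,0],[0,0,0,0,0,0],[0,0,0,0,0,0],[0,0,0,0,0,0]], gripper=46)

```text
t: 34.62
tcp_pos: [0.5129, 0.3417, 0.0075]
tool_rot: [0.966, -0.259, -0.0, 0.0]
force: [-0.3, -0.1, -0.8]
finger_gap: 0.539
```

>>> servo_tool(targets=[[0,0,-15,0,0,0],[0,0,-40,0,0,0],[0,0,-80,0,0,0],[0,0,-115,0,0,0],[0,0,-115,0,0,0],[0,0,-115,0,0,0]])

```text
t: 35.38
tcp_pos: [0.5125, 0.3415, 0.123]
tool_rot: [0.966, -0.259, -0.0, 0.0]
force: [0.3, 0.7, 0.4]
finger_gap: 0.536
```

```bash
python3 -c "
from h import *
to((.454,.068,.115),90)"
```

```text
to [ 86.  266.1   8. ] turn 60.0 (alt -120.0 ) tcp [0.5125 0.3415 0.123 ] yaw -30.0 q6 0.93 t 35.4 gap 0.536
```

>>> servo_tool(targets=[[86,266,8,0,0,60],[86,266,8,0,0,60],[86,266,8,0,0,60],[86,266,8,0,0,60],[86,266,8,0,0,60],[86,266,8,0,0,60],[86,266,8,0,0,60],[86,266,8,0,0,60],[86,266,8,0,0,60]], gripper=58)

```text
t: 36.5
tcp_pos: [0.4543, 0.0688, 0.1144]
tool_rot: [0.708, -0.706, -0.0, 0.0]
force: [-0.8, -0.0, 0.3]
finger_gap: 0.682
```

```bash
python3 -c "
from h import *
to((.454,.068,.003),90)"
```

```text
to [  0.8   0.2 111.4] turn 0.1 (alt -179.9 ) tcp [0.4543 0.0688 0.1144] yaw -89.9 q6 1.47 t 36.5 gap 0.682
```

>>> servo_tool(targets=[[1,0,35,0,0,0],[1,0,65,0,0,0],[1,0,95,0,0,0],[1,0,107,0,0,0],[1,0,111,0,0,0],[1,0,111,0,0,0],[1,0,111,0,0,0]])

```text
t: 37.38
tcp_pos: [0.4552, 0.0673, 0.0045]
tool_rot: [0.707, -0.707, 0.001, -0.001]
force: [0.2, 0.4, 0.8]
finger_gap: 0.679
```

>>> servo_tool(targets=[[0,0,0,0,0,0],[0,0,0,0,0,0],[0,0,0,0,0,0],[0,0,0,0,0,0],[0,0,0,0,0,0]], gripper=20)

```text
t: 38.0
tcp_pos: [0.455, 0.0673, 0.0043]
tool_rot: [0.707, -0.707, 0.0, -0.0]
force: [-0.4, 1.2, 6.4]
finger_gap: 0.386
```

>>> servo_tool(targets=[[0,0,-20,0,0,0],[0,0,-50,0,0,0],[0,0,-90,0,0,0],[0,0,-125,0,0,0],[0,0,-125,0,0,0],[0,0,-125,0,0,0]])

```text
t: 38.75
tcp_pos: [0.4536, 0.0673, 0.128]
tool_rot: [0.707, -0.707, -0.001, 0.001]
force: [-0.9, -0.1, -2.0]
finger_gap: 0.388
```

```bash
python3 -c "
from h import *
to((.476,.320,.128),-90)"
```

```text
to [-252.7  -22.5    0. ] turn 0.0 (alt -180.0 ) tcp [0.4536 0.0673 0.128 ] yaw -90.0 q6 1.47 t 38.8 gap 0.388
```

>>> servo_tool(targets=[[-253,-22,0,0,0,0],[-253,-22,0,0,0,0],[-253,-22,0,0,0,0],[-253,-22,0,0,0,0],[-253,-22,0,0,0,0],[-253,-22,0,0,0,0],[-253,-22,0,0,0,0],[-253,-22,0,0,0,0]])

```text
t: 39.75
tcp_pos: [0.4763, 0.3187, 0.1285]
tool_rot: [-0.706, 0.708, 0.0, -0.001]
force: [0.3, 0.3, -0.5]
finger_gap: 0.384
```

>>> servo_tool(targets=[[0,0,20,0,0,0],[0,0,35,0,0,0],[0,0,35,0,0,0]])

```text
t: 40.12
tcp_pos: [0.4754, 0.3192, 0.0925]
tool_rot: [-0.707, 0.707, 0.001, -0.002]
force: [0.3, 0.1, -1.0]
finger_gap: 0.384
```

```bash
python3 -c "
from h import *
to((.476,.320,.009),-90)
s=snapshot('scene')
cv2.imwrite('pics/tin3.png',cv2.resize(s['color'][50:150,250:370,::-1],None,fx=6,fy=6,interpolation=cv2.INTER_CUBIC))"
```

```text
to [-0.9 -0.8 83.5] turn -0.0 (alt 180.0 ) tcp [0.4754 0.3192 0.0925] yaw -90.0 q6 1.97 t 40.1 gap 0.384
```

View pics/tin3.png

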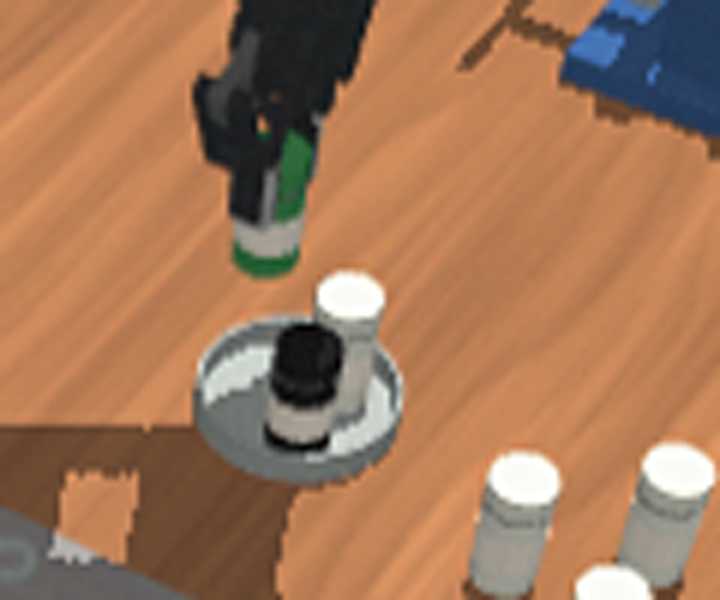

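>>> servo_tool(targets=[[-1,0,35,0,0,0],[-1,0,60,0,0,0],[-1,0,72,0,0,0],[-1,0,78,0,0,0],[-1,0,81,0,0,0],[-1,0,83,0,0,0],[-1,0,84,0,0,0],[-1,0,84,0,0,0]])

```text
t: 41.18
tcp_pos: [0.4765, 0.3214, 0.01]
tool_rot: [0.707, -0.707, 0.0, -0.0]
force: [0.6, -0.6, -0.6]
finger_gap: 0.387
```

>>> servo_tool(targets=[[0,0,0,0,0,0],[0,0,0,0,0,0],[0,0,0,0,0,0],[0,0,0,0,0,0]], gripper=46)

```text
t: 41.68
tcp_pos: [0.4764, 0.3213, 0.0098]
tool_rot: [0.707, -0.707, 0.0, -0.0]
force: [-0.9, 0.1, -0.0]
finger_gap: 0.536
```

>>> servo_tool(targets=[[0,0,-15,0,0,0],[0,0,-40,0,0,0],[0,0,-80,0,0,0],[0,0,-125,0,0,0],[0,0,-150,0,0,0],[0,0,-150,0,0,0]])

```text
t: 42.42
tcp_pos: [0.478, 0.3221, 0.1629]
tool_rot: [0.707, -0.707, 0.001, -0.003]
force: [0.2, -0.2, -0.3]
finger_gap: 0.542
```

>>> servo_tool(targets=[[-100,50,-50,0,0,0],[-100,50,-50,0,0,0],[-100,50,-50,0,0,0],[-100,50,-50,0,0,0]])

```text
t: 42.92
tcp_pos: [0.4254, 0.4205, 0.2084]
tool_rot: [0.708, -0.707, 0.0, 0.001]
force: [0.1, -0.3, -0.6]
finger_gap: 0.541
```

```bash
python3 - <<'E'
from h import *
s=snapshot('scene');p=snapshot('top')
pickle.dump((s,p),open('fin.pkl','wb'))
a=cv2.resize(s['color'][60:330,80:400,::-1],(395,333)); b=cv2.resize(p['color'][110:270,110:440,::-1],(800,388),interpolation=cv2.INTER_CUBIC)
t=cv2.resize(s['color'][75:155,265:345,::-1],(210,210),interpolation=cv2.INTER_CUBIC)
c=np.zeros((600,800,3),np.uint8); c[212:]=b
c[:210,:210]=t; c[:210,215:490]=cv2.resize(s['color'][60:330,80:433,::-1],(275,210)); c[:210,495:800]=cv2.resize(s['color'][215:355,95:298,::-1],(305,210))
cv2.imwrite('pics/fin.png',c)
E
```

```text
(no output)
```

View pics/fin.png

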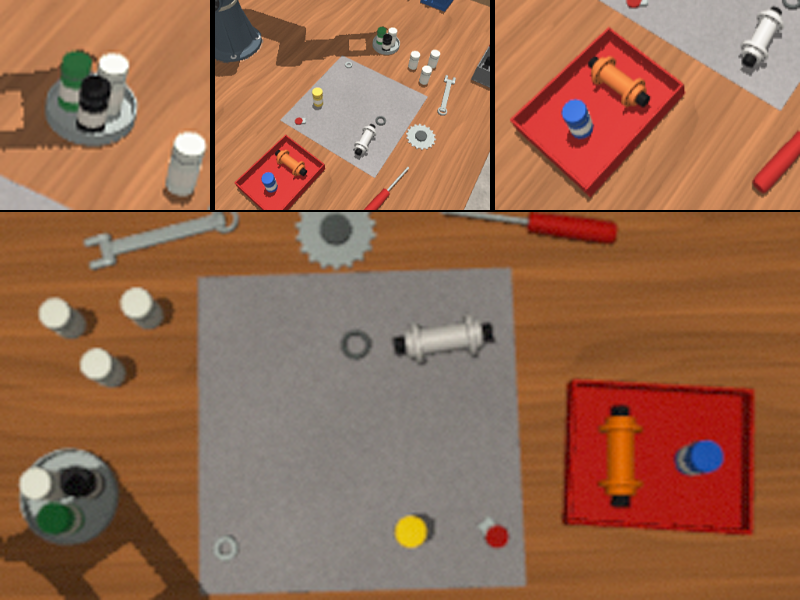

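```bash
python3 - <<'E'
from h import *
s,p=pickle.load(open('fin.pkl','rb'))
for n,u,v in (('white',36,484),('black',78,482),('green',54,518),('blue',707,457)):
    X=ray(p,(u+.5)/2.424-.5+110,(v-212+.5)/2.424-.5+110,.068); print(n,X.round(4),'r tin',np.hypot(*(X[:2]-[.501,.32])).round(4))
print('hub',ray(p,620.5/2.424+109.5,(456-211.5)/2.424+109.5,.027).round(4), sense()['force'])
sign_off()
E
```

```text
white [0.5116 0.3391 0.068 ] r tin 0.0219
black [0.5125 0.2946 0.068 ] r tin 0.0279
green [0.4754 0.3195 0.068 ] r tin 0.0256
blue [ 0.5202 -0.3667  0.068 ] r tin 0.687
hub [ 0.527  -0.2861  0.027 ] [ 0.21026147 -0.24626987  0.17826209]
the job is handed in; nothing more can be done
```

I made up both kits and handed the job in at about 43 s. `sign_off()` gave no verdict, so what follows rests on my last pictures.

- **Tin:** the green, white and black pots stand upright as a triangle. Their lids measure 26, 22 and 28 mm from the tin's centre, against a limit of 37 mm.
- **Tray:** the orange hub lies flat along the tray's x, about 40 mm off centre. The blue pot stands upright in the other half, also about 40 mm off centre.
- **Left alone:** the yellow pot and the silver hub look unmoved. I judged this by eye and did not measure it. I used the white pot on the mat, which is the one nearest the base.
- **Robot:** it was clear of everything at the end, and the final force reading was about zero.

**Failed and disagreed:**
- **Hub grasp:** my first two tries at the hub slipped off the top of the barrel. The fingertips stood about 20–30 mm higher than the reported TCP suggested. I went lower, to a TCP reading of about −15 mm, and the third try held. The first tries did not visibly move the hub.
- **Heights:** I did not measure the final heights of the pots or the hub. That they are on the floor comes from the release heights, the contact forces I saw for black and white, and the pictures. Green was let go with no contact felt, about 1–2 mm higher than the other two.

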